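# Sort the worktop before cooking

## Task

Sort the things standing mixed on the black worktop into their places: stand the spice jar and the glass shaker upright in the pale two-bay caddy, one in each bay; lay the lemon and the garlic bulb from the worktop (not those on the chopping board) in the larger brown tray, one in each compartment; and stand the wooden pepper mill upright in the middle of the round dish. Leave the oil bottle and the mug where they are.

Things in the scene. Friction and masses are not known exactly. Their poses are not given: they have to be found in the camera images.
- spice_jar: Glass spice jar with a flat black cap and a paper label, round, 41 mm in diameter, 105 mm tall, about 0.11 kg. Stands upright. Grip it round its straight sides anywhere between 20 and 95 mm up. Origin at the centre of its underside, z up.
- shaker: Glass shaker with a domed steel top, round, 90 mm tall: the glass body is 44 mm in diameter up to 66 mm, the dome 34 mm. Shorter than the spice jar; about 0.1 kg. Stands upright. Grip it round the glass body (e.g. 55 mm up). Origin at the centre of its underside, z up.
- pepper_mill: Tall turned brown wooden pepper mill, round, 58 mm in diameter at the foot, 150 mm tall, about 0.18 kg: body 58 mm in diameter near the foot, narrowing to 48 mm at 106 mm; above it a rounded head, 50 mm in diameter and widest 122 mm up, then a 12 mm steel knob on top. The parts do not turn. Grip it round the head (e.g. 120 mm up). Stands upright. Origin at the centre of its underside, z up.
- lemon: Lemon lying alone on the worktop (not those on the round chopping board at the far left, which belong to the room), on its side, 77 mm long along its own x axis, 51 mm wide along y, 52 mm high, about 0.1 kg. Easiest gripped across its width (fingers closing along its y), 26 mm up at its middle. Origin at the centre of its underside as it lies at the start (it may roll a little when set down).
- garlic: Garlic bulb on the worktop (not those on the chopping board), roundish, 60 mm wide and 59 mm high to the tip of its pointed neck, about 0.04 kg; neck up at the start. Widest about 25 mm up. Origin at the centre of its underside as it stands at the start.
- produce_tray: The larger wooden tray, mid-brown, fixed to the worktop: 98 mm (its x) by 190 mm (its y) outside, 22 mm high, walls and floor 6 mm thick. A divider across the middle, as high as the walls less 1 mm, makes two square compartments, each 86 x 86 mm inside, centred at y = +46 mm and y = -46 mm from its origin. Origin at the centre of its underside, so the inner floor is at z = 6 mm.
- jar_caddy: The smaller, deeper wooden caddy, pale wood, fixed to the worktop: 72 mm (its x) by 138 mm (its y) outside, 28 mm high, walls and floor 6 mm thick. A divider across the middle makes two square bays, each 60 x 60 mm inside, centred at y = +33 mm and y = -33 mm from its origin. Origin at the centre of its underside, so the inner floor is at z = 6 mm.
- round_dish: Shallow round white ceramic coaster dish, fixed to the worktop: 94 mm in diameter, rim 12 mm high and 5 mm thick, flat floor at z = 5 mm, about 40 mm in radius inside. Origin at the centre of its underside.
- oil_bottle: Bystander: squat stoppered oil bottle, 72 mm in diameter, 164 mm tall, loose, standing behind the work. Leave it where it is. Origin at the centre of its underside, z up.
- mug: Bystander: small mug with a handle, 58 x 82 mm, 49 mm high, loose, standing at the far left. Leave it where it is. Origin on its underside, z up.
Not all that is in view belongs to the job. Leave any pink look-alike of the spice_jar alone.

How it is judged:
At the end, for the whole second after the job is handed in: Jar and shaker stand upright (0.12 rad) on the caddy's floor, one per bay; lemon and garlic lie in the produce tray, one per compartment; the mill stands upright (0.12 rad) on the dish, within 15 mm of its centre; all five at rest; oil bottle and mug within 30 mm of their start (((x of spice_jar in the frame of jar_caddy between -0.015 and 0.015 m and y of spice_jar in the frame of jar_caddy between 0.018 and 0.048 m and z of spice_jar in the frame of jar_caddy between 0.002 and 0.012 m and x of shaker in the frame of jar_caddy between -0.015 and 0.015 m and y of shaker in the frame of jar_caddy between -0.048 and -0.018 m and z of shaker in the frame of jar_caddy between 0.002 and 0.012 m) or (x of spice_jar in the frame of jar_caddy between -0.015 and 0.015 m and y of spice_jar in the frame of jar_caddy between -0.048 and -0.018 m and z of spice_jar in the frame of jar_caddy between 0.002 and 0.012 m and x of shaker in the frame of jar_caddy between -0.015 and 0.015 m and y of shaker in the frame of jar_caddy between 0.018 and 0.048 m and z of shaker in the frame of jar_caddy between 0.002 and 0.012 m)) and ((x of lemon in the frame of produce_tray between -0.046 and 0.046 m and y of lemon in the frame of produce_tray between 0.003 and 0.092 m and z of lemon in the frame of produce_tray between 0 and 0.062 m and x of garlic in the frame of produce_tray between -0.046 and 0.046 m and y of garlic in the frame of produce_tray between -0.092 and -0.003 m and z of garlic in the frame of produce_tray between 0 and 0.062 m) or (x of lemon in the frame of produce_tray between -0.046 and 0.046 m and y of lemon in the frame of produce_tray between -0.092 and -0.003 m and z of lemon in the frame of produce_tray between 0 and 0.062 m and x of garlic in the frame of produce_tray between -0.046 and 0.046 m and y of garlic in the frame of produce_tray between 0.003 and 0.092 m and z of garlic in the frame of produce_tray between 0 and 0.062 m)) and horizontal distance between pepper_mill and round_dish below 0.015 m and z of pepper_mill in the frame of round_dish between 0.002 and 0.016 m and angle between each of spice_jar, shaker, pepper_mill's own z axis and vertical below 0.12 rad and linear speed of each of spice_jar, shaker, pepper_mill, lemon, garlic below 0.02 m/s and angular speed of each of spice_jar, shaker, pepper_mill, lemon, garlic below 0.3 rad/s and distance of each of oil_bottle, mug from where it was at the start of the episode below 0.03 m); the robot touches nothing.
It fails at once if the oil bottle or the mug is pushed away or knocked over (distance of any of oil_bottle, mug from where it was at the start of the episode above 0.03 m or angle between any of oil_bottle, mug's own z axis and vertical above 0.5 rad).
It also fails if it takes over 112 s, if anything falls off the work surface, if the arm or the gripper's body presses on something with over 40 N, if the wrist force passes 120 N, or if a joint passes its speed limit or range.

## Robot

A 6-joint arm with a two-finger parallel gripper is mounted at the origin on a cart in front of the work surface, level with it; the furniture and walls round the work are solid. World frame = base frame: x ahead of the robot, y to its left, z up, the work surface at z = 0. Lengths are in m, angles in rad, forces in N, time in s.
With the tool pointing down it reaches from about 0.4 to 0.925 m from the base axis. Payload 3.4 kg.
Tool frame: the origin (TCP) lies at the very end of the fingers, on their centre line; the grasp point (between the pads) lies 19 mm behind it (arm.hold_point_z is the z of the grasp point in the tool frame, in m); z points along the fingers, y is the line along which they close (so a half turn about z gives the same grasp; the last joint's range is limited). The gripper opens to 85 mm and grips with 20 to 120 N. Pads are 22 mm wide; open, the fingers measure 114 mm over their backs; the gripper's body (76 mm by 85 mm) begins 54 mm behind the grasp point. The pads swing forward as they close: fully open they stand 13 mm farther back than shut.
Start: joints at [1.05, 0.307, 1.506, -0, 1.328, -0.073], TCP at [0.249, 0.518, 0.231] pointing down, gripper open.
Joint ranges: [-3.12, 3.12], [-1.05, 2.28], [0.14, 2.33], [-1.42, 4.57], [0.1, 2.73], [-2.68, 2.68]. Speed limits (rad/s): [2.57, 2.57, 3.14, 3.14, 3.14, 3.14].

## Interface

Orientations are given as [roll, pitch, yaw] about the fixed x, y, z axes, in that order (R = Rz(yaw) Ry(pitch) Rx(roll)).
In Python, from workcell import arm gives the robot as it stands.
- The arm moves only by the tool send_rows, never from a script. Its argument "series" is one flat list of numbers, 6 for each row, row after row: the shift along the tool's x, y, z in cm, then the turn, a rotation vector about the tool's x, y, z in degrees. A call has exactly 8 rows; each row shifts and turns the commanded pose from where the row before left it, along the tool's axes as they then stand; what a row does not reach is not made up. A row lasts 1/12 s, in which the tool goes at most 41.7 mm and 7.16 degrees, less where a joint would pass 70% of its speed; a pose out of reach is approached as far as the arm can. A call is refused whole if a number of a shift passes 4.17 or a number of a turn 7.16, either way. A call with a gripper value outside its range is refused whole. "gripper" is the closure, from -1 (fully open) to 1 (shut), set as the call begins (left out, the last holds). The fingers move at their own pace and stop on an object; "grip_force" is the grip in N (left out, the last holds). Time passes only in rows, so rows that do not move let the fingers close, or fill a call up. It gives the time, the measured TCP pose, the force, the opening and the grip force at its end, in the units of the state.
- arm.observe(): the state, without advancing time (a new reading comes with each control period).
- arm.grab_frame(name): name is "side" or "top" or "wrist"; returns a dict with "img" (384x512x3 uint8, red, green, blue), "depth" (384x512 float32, m along the optical axis (not along the pixel's ray), 0 where there is no reading), "fx", "fy", "cx", "cy" (pixels), "k1" (the pictures are not rectified: a ray, as slopes to the right and down, at radius r is drawn at 1 + k1 r^2 times it, then the intrinsics apply), "cam_to_world" (4x4, takes a point from camera to world coordinates). Camera axes: x right, y down, z forward; pixel columns grow to the right and rows downward; lengths in m; the calibration is good to about 2 mm. A picture is of the moment at which its call begins.
- arm.finish_job(): hands the job in; it is judged then, once.
The state is a dict: "time": time; "joint_pos": joint angles; "qd": joint speeds; "tau": joint torques, N m; "tcp_pos": TCP position; "ee_rot": TCP orientation; "ft_force": force on the tool from outside, world axes, zero at the start; "ft_torque": the same for the moment, N m; "width": finger opening in m; "grip_force": force on a finger pad.
Only numpy, scipy, OpenCV 4.12 (cv2) and the standard library are available. Lean on these libraries where they do the work, as an engineer would, in place of code of your own. Each camera call takes 0.05 s, during which the arm holds its last target. There are 200 camera calls.

## Working session

There is one attempt and no reset: what is moved stays moved. The work goes in short steps, Python scripts to look and compute and a tool call to move; the robot and the scene stay as the last step left them, time stands still between calls to the robot, and variables do not carry over. Pictures are saved under pics/ and viewed, at most 14 in all, crops included, and the job is handed in when it is done.

Besides the shell and the picture viewer there is one more tool, called after "Request:" by a JSON object that holds its "api" and its "payload". send_rows: Moves the arm, as the interface text tells. Its arguments: {"type":"object","properties":{"series":{"type":"array"},"gripper":{"type":"number"},"grip_force":{"type":"number"}},"required":["series"]}

```bash
mkdir -p pics
cat > h.py <<'E'
import numpy as np, cv2
from workcell import arm
def pts(f):
    h,w=f["depth"].shape
    u,v=np.meshgrid(np.arange(w),np.arange(h))
    xd=(u-f["cx"])/f["fx"]; yd=(v-f["cy"])/f["fy"]
    x,y=xd.copy(),yd.copy()
    for _ in range(8):
        s=1+f["k1"]*(x*x+y*y); x=xd/s; y=yd/s
    d=f["depth"]; P=np.stack([x*d,y*d,d],-1)
    T=np.array(f["cam_to_world"])
    W=P@T[:3,:3].T+T[:3,3]; W[d<=0]=np.nan
    return W,np.stack([x,y,np.ones_like(x)],-1)@T[:3,:3].T,T[:3,3]
E
python3 - <<'E'
from h import *
s=arm.observe();print({k:np.round(v,3) for k,v in s.items()})
out=[]
for n in("top","side"):
    f=arm.grab_frame(n);np.savez(""+n+".npz",**{k:np.array(v) for k,v in f.items()})
    W,_,o=pts(f);print(n,f["fx"],f["k1"],o.round(3),np.nanmean(f["depth"]>0))
    cv2.imwrite(f"pics/{n}0.png",cv2.resize(f["img"][:,:,::-1],(800,600),interpolation=cv2.INTER_CUBIC))
E
```

```text
{'time': np.float64(0.0), 'joint_pos': array([ 1.05 ,  0.308,  1.508, -0.   ,  1.328, -0.073]), 'qd': array([-0.001, -0.   , -0.   , -0.   , -0.001, -0.001]), 'tau': array([-1.0000e-03, -4.5756e+01, -2.5192e+01, -0.0000e+00,  1.4000e-02,
       -0.0000e+00]), 'tcp_pos': array([0.249, 0.518, 0.23 ]), 'ee_rot': array([-3.14 , -0.   ,  2.694]), 'ft_force': array([0.781, 0.852, 0.553]), 'ft_torque': array([0.045, 0.025, 0.015]), 'grip_force': np.float64(0.0), 'width': np.float64(0.085)}
top 423.50077213167657 -0.020743611780973427 [ 0.252 -0.046  1.226] 0.9960276285807291
side 466.4138041051072 -0.026502131846763134 [0.307 1.157 0.598] 0.9698588053385416
```

View pics/top0.png

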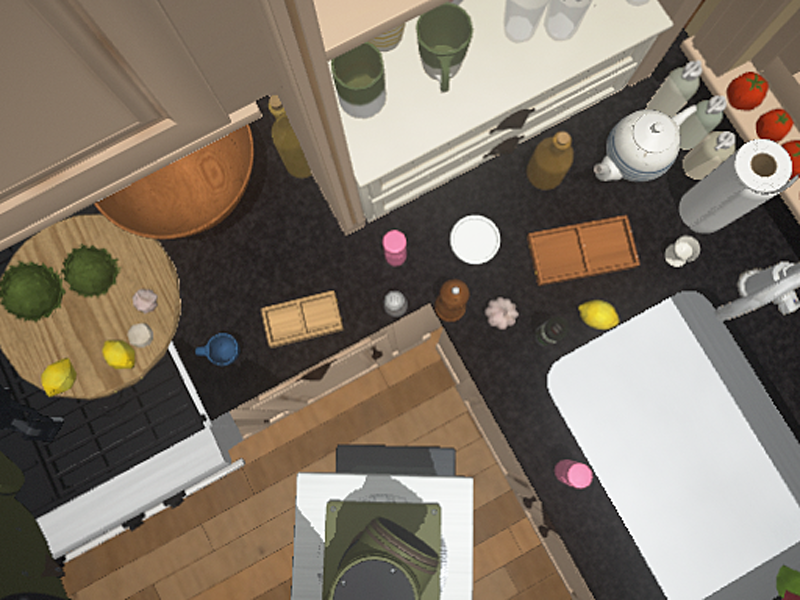

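View pics/side0.png

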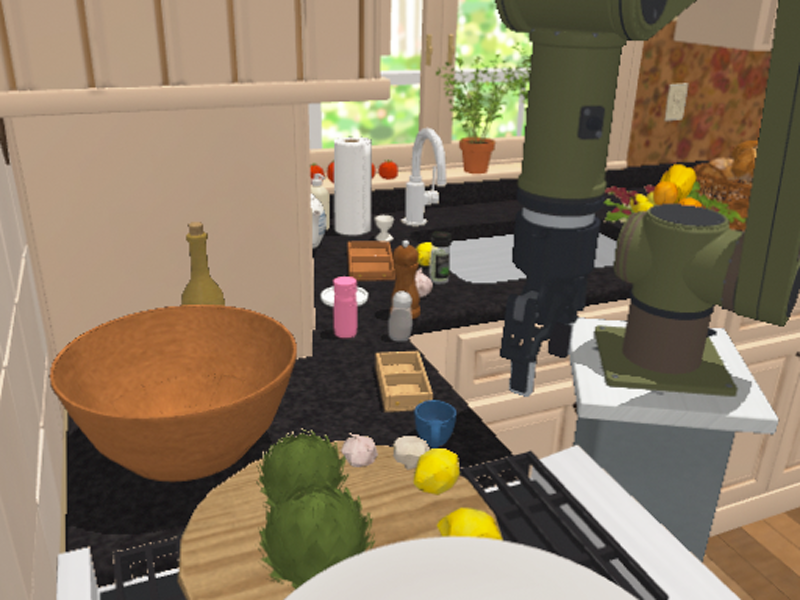

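The top view, at 800 px with image left = +y and up = +x, shows:
- caddy (302,319)
- shaker (395,302)
- mill (452,300)
- dish (475,240)
- garlic (502,312)
- spice jar (548,332)
- tray (584,250)
- lemon (600,314)
- mug (220,348)
- oil bottle (550,160)
- pink decoys (395,247) and (573,473)

Next I'll measure these from the depth.

```bash
cat > meas.py <<'E'
from h import *
f=dict(np.load("top.npz"));W,R,o=pts(f)
S=1.5625
def win(u,v,r):
    u,v,r=[int(a/S) for a in(u,v,r)]
    w=W[v-r:v+r,u-r:u+r].reshape(-1,3);c=f["img"][v-r:v+r,u-r:u+r].reshape(-1,3).astype(int)
    return w,c
print("table z",np.nanmedian(win(440,375-0,10)[0][:,2]) if 0 else np.nanmedian(win(260,300,6)[0][:,2]), np.nanmedian(win(520,370,8)[0][:,2]))
def disc(name,u,v,r,z0,z1):
    w,c=win(u,v,r);p=w[(w[:,2]>z0)&(w[:,2]<z1)]
    if len(p)<3: print(name,"few",len(p),np.nanmax(w[:,2]));return
    (cx,cy),rr=cv2.minEnclosingCircle(p[:,:2].astype(np.float32))
    print(name,len(p),"mean",p.mean(0).round(4),"mec",round(cx,4),round(cy,4),"r",round(rr,4),"zmax",p[:,2].max().round(4))
disc("spice",548,332,35,.095,.12); disc("shaker",395,302,28,.07,.1); disc("shaker top",395,302,28,.083,.1)
disc("mill head",452,300,35,.115,.16); disc("mill knob",452,300,35,.14,.16)
disc("garlic",502,312,28,.015,.07);disc("garlictop",502,312,28,.045,.07)
disc("dish",475,240,40,.008,.02);disc("dishall",475,240,40,.003,.02)
disc("pink",395,247,30,.09,.13);disc("oil",550,160,60,.02,.2);disc("mug",220,348,35,.01,.06)
def rect(name,u,v,r,z0,z1,mask=None):
    w,c=win(u,v,r);m=(w[:,2]>z0)&(w[:,2]<z1)
    if mask is not None:m&=mask(c)
    b=cv2.minAreaRect(w[m][:,:2].astype(np.float32));print(name,m.sum(),np.round(b[0],4),np.round(b[1],4),round(b[2],2),"z",w[m][:,2].max().round(4))
rect("caddy",302,319,50,.022,.035);rect("tray",584,250,65,.016,.03)
rect("caddyall",302,319,50,.004,.035);rect("trayall",584,250,65,.004,.03)
rect("lemon",600,314,35,.015,.07,lambda c:(c[:,0]>c[:,2]+60)&(c[:,1]>c[:,2]+40))
w,c=win(600,314,35);m=(c[:,0]>c[:,2]+60)&(w[:,2]>.012);p=w[m]
cv,ev=np.linalg.eigh(np.cov(p[:,:2].T));print("lemon axis deg",np.degrees(np.arctan2(ev[1,1],ev[0,1])),p.mean(0),p[:,2].max(), p[np.argmax(p[:,2])])
E
python3 meas.py
```

```text
table z 0.00038104130659155633 0.0009779147175565939
spice 188 mean [ 0.4119 -0.2921  0.106 ] mec 0.4124 -0.2927 r 0.0209 zmax 0.1127
shaker 121 mean [ 0.457  -0.0126  0.0854] mec 0.4583 -0.0118 r 0.0171 zmax 0.0949
shaker top 88 mean [ 0.4581 -0.0115  0.0875] mec 0.4583 -0.011 r 0.0155 zmax 0.0949
mill head 280 mean [ 0.4625 -0.1144  0.1343] mec 0.4644 -0.115 r 0.0251 zmax 0.1534
mill knob 39 mean [ 0.4641 -0.1135  0.1447] mec 0.4615 -0.1124 r 0.0162 zmax 0.1534
garlic 306 mean [ 0.4468 -0.2057  0.0398] mec 0.4487 -0.2077 r 0.0295 zmax 0.0616
garlictop 67 mean [ 0.448  -0.2066  0.0497] mec 0.4487 -0.2066 r 0.0185 zmax 0.0616
dish 271 mean [ 0.5894 -0.1612  0.0114] mec 0.5754 -0.1744 r 0.0663 zmax 0.0186
dishall 989 mean [ 0.5887 -0.1602  0.0068] mec 0.5909 -0.158 r 0.1024 zmax 0.0186
pink 184 mean [ 0.5564 -0.01    0.1051] mec 0.5581 -0.0097 r 0.0207 zmax 0.1127
oil 2018 mean [ 0.7561 -0.2723  0.0976] mec 0.7818 -0.2967 r 0.1345 zmax 0.1997
mug 337 mean [0.3683 0.3055 0.0332] mec 0.3691 0.3078 r 0.0397 zmax 0.0546
caddy 365 [0.4308 0.1595] [0.0735 0.1382] 15.12 z 0.0348
tray 495 [ 0.5649 -0.3501] [0.2199 0.2068] 66.9 z 0.0292
caddyall 1396 [0.4337 0.1641] [0.1847 0.186 ] 3.09 z 0.0348
trayall 2494 [ 0.5779 -0.3646] [0.2427 0.2538] 89.94 z 0.0292
lemon 338 [ 0.4484 -0.3846] [0.0537 0.06  ] 15.3 z 0.0592
lemon axis deg 62.61190337691305 [ 0.44708221 -0.38055252  0.04339572] 0.05924665207225699 [ 0.45800865 -0.38735787  0.05924665]
```

```bash
cat > meas2.py <<'E'
from h import *
f=dict(np.load("top.npz"));W,R,o=pts(f);S=1.5625
hsv=cv2.cvtColor(f["img"],cv2.COLOR_RGB2HSV).astype(int);H,Sa,V=hsv[...,0],hsv[...,1],hsv[...,2]
def blob(name,u,v,r,m,z):
    u,v,r=[int(a/S) for a in(u,v,r)]
    k=np.zeros(m.shape,np.uint8);k[v-r:v+r,u-r:u+r]=m[v-r:v+r,u-r:u+r]
    k=cv2.morphologyEx(k,cv2.MORPH_CLOSE,np.ones((3,3)))
    n,l,st,_=cv2.connectedComponentsWithStats(k)
    i=1+np.argmax(st[1:,4]);yy,xx=np.where(l==i)
    d=R[yy,xx];P=(o+d*((z-o[2])/d[:,2])[:,None])[:,:2]
    b=cv2.minAreaRect(P.astype(np.float32));bx=cv2.boxPoints(b)
    e=[bx[1]-bx[0],bx[2]-bx[1]];e=max(e,key=np.linalg.norm)
    (cx,cy),rr=cv2.minEnclosingCircle(P.astype(np.float32))
    print(name,len(P),"rect",np.round(b[0],4),np.round(sorted(b[1]),4),"long dir deg",round(np.degrees(np.arctan2(e[1],e[0]))%180,1),"mec",round(cx,4),round(cy,4),round(rr,4),"mean",P.mean(0).round(4))
wood=(H<22)&(Sa>60)&(V>70)
blob("caddy",302,319,52,wood,.028);blob("tray",584,250,68,wood,.022)
blob("dish",475,240,40,(Sa<60)&(V>120),.012)
blob("lemon",600,314,35,(H>18)&(H<35)&(Sa>110)&(V>90),.026)
blob("garlic",502,312,26,(Sa<90)&(V>95),.025)
blob("mill",452,300,35,(H<20)&(Sa>60)&(V>40),.1)
blob("oil",550,160,45,(H>8)&(H<30)&(Sa>80)&(V>30),.08)
blob("mug",220,348,35,(H>95)&(H<125)&(Sa>80),.049)
E
python3 meas2.py
```

```text
caddy 1335 rect [0.4273 0.1591] [0.0786 0.1419] long dir deg 105.6 mec 0.4269 0.1587 0.0782 mean [0.427  0.1591]
tray 2302 rect [ 0.5716 -0.3595] [0.1036 0.1975] long dir deg 102.3 mec 0.5709 -0.3595 0.1086 mean [ 0.5714 -0.3599]
dish 803 rect [ 0.5897 -0.1583] [0.0916 0.0919] long dir deg 91.3 mec 0.5903 -0.1588 0.0482 mean [ 0.5901 -0.1587]
lemon 376 rect [ 0.4483 -0.3856] [0.0577 0.0651] long dir deg 109.8 mec 0.4506 -0.3853 0.0389 mean [ 0.4492 -0.3854]
garlic 312 rect [ 0.4478 -0.2078] [0.0548 0.0579] long dir deg 22.0 mec 0.4475 -0.207 0.03 mean [ 0.448  -0.2073]
mill 742 rect [ 0.4387 -0.097 ] [0.0643 0.1199] long dir deg 138.5 mec 0.4442 -0.0908 0.0602 mean [ 0.4416 -0.0972]
oil 812 rect [ 0.7246 -0.2913] [0.0724 0.1215] long dir deg 154.6 mec 0.7251 -0.2902 0.0609 mean [ 0.721  -0.2894]
mug 398 rect [0.3612 0.3012] [0.0592 0.0719] long dir deg 127.3 mec 0.364 0.304 0.0398 mean [0.3654 0.2997]
```

Request:
{"api": "send_rows", "payload": {"series": [0,0,0,0,0,7.15,0,0,0,0,0,7.15,0,0,0,0,0,7.15,0,0,0,0,0,7.15,0,0,0,0,0,7.15,0,0,0,0,0,7.15,0,0,0,0,0,7.15,0,0,0,0,0,7.15], "gripper": -1, "grip_force": 30}}

```text
time: 0.77
tcp_pos: [0.2488, 0.5179, 0.2307]
ee_rot: [-3.141, 0.001, 1.689]
ft_force: [-0.8, 0.3, -0.4]
width: 0.0854
grip_force: 0.0
```

Request:
{"api": "send_rows", "payload": {"series": [0,0,0,0,0,7.15,-3.5,1.5,0,0,0,0,-3.5,1.5,0,0,0,0,-3.5,1.5,0,0,0,0,-3.5,1.5,0,0,0,0,-3.5,1.5,0,0,0,0,-3.5,1.5,0,0,0,0,-3.5,1.5,0,0,0,0]}}

```text
time: 1.43
tcp_pos: [0.3539, 0.2715, 0.231]
ee_rot: [-3.141, 0.0, 1.571]
ft_force: [0.1, 0.2, 1.1]
width: 0.0854
grip_force: 0.0
```

Request:
{"api": "send_rows", "payload": {"series": [-4,1,-0.5,0,0,0,-4,1,-0.5,0,0,0,-4,1,-0.5,0,0,0,-4,1,-0.5,0,0,0,-4,1,-0.5,0,0,0,-4,1,-0.5,0,0,0,-4,1,0,0,0,0,-4,1,0,0,0,0]}}

```text
time: 2.1
tcp_pos: [0.4339, -0.0488, 0.2616]
ee_rot: [3.141, -0.0, 1.57]
ft_force: [0.7, 0.7, 0.4]
width: 0.0854
grip_force: 0.0
```

Request:
{"api": "send_rows", "payload": {"series": [-3.5,0,-0.5,0,0,0,-3.5,0,-0.5,0,0,0,-3.5,0,-0.5,0,0,0,-3.5,0,-0.5,0,0,0,-3.5,0,-0.5,0,0,0,-3.5,0,-0.5,0,0,0,-2,0,0,0,0,0,0,0,0,0,0,0]}}

```text
time: 2.77
tcp_pos: [0.4341, -0.2812, 0.2911]
ee_rot: [3.141, 0.002, 1.567]
ft_force: [0.8, -0.2, -0.3]
width: 0.0856
grip_force: 0.0
```

Run:
```python
from h import *
f=arm.grab_frame("wrist");np.savez("w1.npz",**{k:np.array(v) for k,v in f.items()})
print(np.round(f["cam_to_world"],3),f["fx"],arm.observe()["tcp_pos"])
cv2.imwrite("pics/w1.png",f["img"][:,:,::-1])
```

```text
[[ 1.    -0.005 -0.002  0.434]
 [-0.005 -0.947 -0.323 -0.198]
 [-0.     0.323 -0.947  0.434]
 [ 0.     0.     0.     1.   ]] 328.47358294763256 [ 0.43362819 -0.27857376  0.29067764]
```

View pics/w1.png

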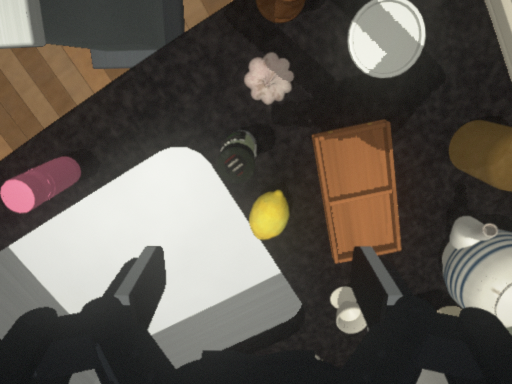

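The wrist view shows garlic (269,77), spice jar (240,148), lemon (269,215) beside the sink edge, tray (358,190) and dish (387,38).

```bash
cat > wm.py <<'E'
from h import *
def blobw(f,name,u,v,r,m,z):
    W,R,o=pts(f)
    k=np.zeros(m.shape,np.uint8);a,b=max(v-r,0),max(u-r,0);k[a:v+r,b:u+r]=m[a:v+r,b:u+r]
    k=cv2.morphologyEx(k,cv2.MORPH_CLOSE,np.ones((5,5)))
    n,l,st,_=cv2.connectedComponentsWithStats(k)
    i=1+np.argmax(st[1:,4]);yy,xx=np.where(l==i)
    d=R[yy,xx];P=(o+d*((z-o[2])/d[:,2])[:,None])[:,:2]
    bb=cv2.minAreaRect(P.astype(np.float32));bx=cv2.boxPoints(bb)
    e=max([bx[1]-bx[0],bx[2]-bx[1]],key=np.linalg.norm)
    (cx,cy),rr=cv2.minEnclosingCircle(P.astype(np.float32))
    w_,ev=np.linalg.eigh(np.cov(P.T))
    print(name,len(P),"rect",np.round(bb[0],4),np.round(sorted(bb[1]),4),"dir",round(np.degrees(np.arctan2(e[1],e[0]))%180,1),"pca",round(np.degrees(np.arctan2(ev[1,1],ev[0,1]))%180,1),"mec",round(cx,4),round(cy,4),round(rr,4),"mean",P.mean(0).round(4))
def masks(f):
    h=cv2.cvtColor(f["img"],cv2.COLOR_RGB2HSV).astype(int);return h[...,0],h[...,1],h[...,2]
E
python3 - <<'E'
from wm import *
f=dict(np.load("w1.npz"));H,S,V=masks(f);W,R,o=pts(f)
blobw(f,"lemon",269,215,35,(H>18)&(H<35)&(S>110)&(V>70),.026)
blobw(f,"garlic",269,77,35,(S<90)&(V>75),.027)
blobw(f,"tray",358,190,75,(H<20)&(S>100)&(V>70),.022)
blobw(f,"dish",387,38,38,(S<70)&(V>60),.012)
for p in((200,200),(280,290),(240,210),(245,230),(290,240),(225,185),(300,100)):print(p,W[p[1],p[0]].round(3))
w=W[105:185,205:275].reshape(-1,3);q=w[(w[:,2]>.095)&(w[:,2]<.12)];print("jar cap",len(q),q.mean(0),cv2.minEnclosingCircle(q[:,:2].astype(np.float32)))
w=W[180:250,235:300].reshape(-1,3);q=w[(w[:,2]>.03)];print("lemon hi",q.mean(0),q[:,2].max(),cv2.minAreaRect(q[:,:2].astype(np.float32)))
E
```

```text
lemon 1543 rect [ 0.4478 -0.3841] [0.0599 0.0654] dir 113.6 pca 75.5 mec 0.4491 -0.3838 0.0388 mean [ 0.4481 -0.3834]
garlic 1877 rect [ 0.4466 -0.2064] [0.0565 0.0584] dir 18.5 pca 52.1 mec 0.4469 -0.206 0.0301 mean [ 0.4466 -0.2055]
tray 9656 rect [ 0.5706 -0.3589] [0.1012 0.195 ] dir 102.2 pca 103.0 mec 0.5702 -0.3588 0.1084 mean [ 0.5688 -0.3497]
dish 5001 rect [ 0.5895 -0.1592] [0.0854 0.0937] dir 1.3 pca 4.7 mec 0.5887 -0.1569 0.0491 mean [ 0.5887 -0.1577]
(200, 200) [ 0.311 -0.455 -0.208]
(280, 290) [ 0.478 -0.636 -0.146]
(240, 210) [ 0.394 -0.477 -0.207]
(245, 230) [ 0.404 -0.525 -0.208]
(290, 240) [ 0.48  -0.436 -0.   ]
(225, 185) [ 0.387 -0.349  0.001]
(300, 100) [ 0.488 -0.233  0.001]
jar cap 1177 [ 0.41014659 -0.28891037  0.10546961] ((0.4097890555858612, -0.2903958857059479), 0.02035178616642952)
lemon hi [ 0.44593652 -0.37545151  0.04493638] 0.1072676797509915 ((0.44346991181373596, -0.3589909076690674), (0.05419226735830307, 0.11349376291036606), 7.872257709503174)
```

Request:
{"api": "send_rows", "payload": {"series": [3.3,0.6,0,0,0,0,3.3,0.6,0,0,0,0,3.3,0.6,0,0,0,0,3.3,0.6,0,0,0,0,3.1,0.6,0,0,0,0,0,0,3,0,0,0,0,0,3,0,0,0,0,0,3,0,0,0]}}

```text
time: 3.48
tcp_pos: [0.4636, -0.1113, 0.2008]
ee_rot: [3.14, -0.0, 1.574]
ft_force: [0.7, 0.3, -0.8]
width: 0.0852
grip_force: 0.0
```

Request:
{"api": "send_rows", "payload": {"series": [0,0,2,0,0,0,0,0,2,0,0,0,0,0,2,0,0,0,0,0,2,0,0,0,0,0,2,0,0,0,0,0,0,0,0,0,0,0,0,0,0,0,0,0,0,0,0,0]}}

```text
time: 4.15
tcp_pos: [0.4641, -0.1131, 0.102]
ee_rot: [3.141, -0.0, 1.571]
ft_force: [0.6, 0.4, -0.0]
width: 0.0853
grip_force: 0.0
```

Request:
{"api": "send_rows", "payload": {"series": [0,0,0,0,0,0,0,0,0,0,0,0,0,0,0,0,0,0,0,0,0,0,0,0,0,0,0,0,0,0,0,0,0,0,0,0,0,0,0,0,0,0,0,0,0,0,0,0], "gripper": 1, "grip_force": 40}}

```text
time: 4.82
tcp_pos: [0.4645, -0.1141, 0.1028]
ee_rot: [3.14, 0.001, 1.57]
ft_force: [-2.1, -0.3, 7.7]
width: 0.0468
grip_force: 39.7
```

Request:
{"api": "send_rows", "payload": {"series": [0,0,-1.5,0,0,0,0,0,-2.5,0,0,0,0,0,-3,0,0,0,0,0,-3,0,0,0,0,0,0,0,0,0,0,0,0,0,0,0,0,0,0,0,0,0,0,0,0,0,0,0]}}

```text
time: 5.48
tcp_pos: [0.4624, -0.1133, 0.1998]
ee_rot: [-3.138, -0.001, 1.571]
ft_force: [-0.1, -0.4, -2.8]
width: 0.0468
grip_force: 41.6
```

Run:
```python
from h import *
f=arm.grab_frame("side");s=arm.observe();print(s["width"],s["grip_force"],s["ft_force"],s["tcp_pos"])
cv2.imwrite("pics/s1.png",cv2.resize(f["img"][100:260,180:400,::-1],None,fx=3,fy=3))
```

```text
0.04682352952867469 41.61457869900801 [ 0.55949245 -0.07815112 -1.6496512 ] [ 0.46246993 -0.11327609  0.19970376]
```

View pics/s1.png

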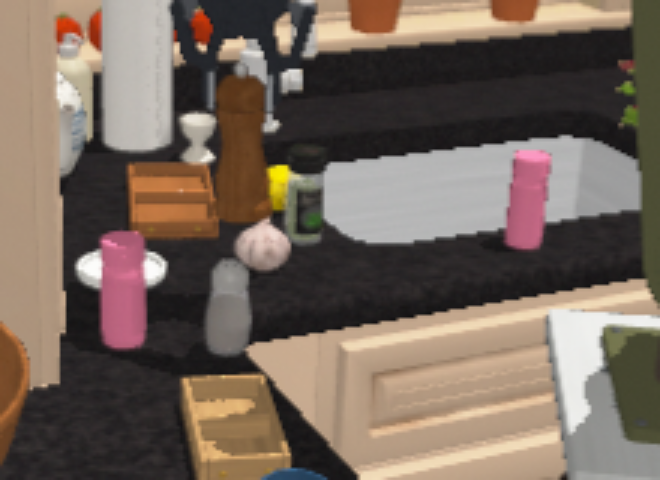

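The picture shows the mill hanging upright in the fingers, at crop (242,145).

Request:
{"api": "send_rows", "payload": {"series": [-0.9,2.5,0,0,0,0,-0.9,2.5,0,0,0,0,-0.9,2.5,0,0,0,0,-0.9,2.5,0,0,0,0,-0.9,2.6,0,0,0,0,0,0,1.5,0,0,0,0,0,1.5,0,0,0,0,0,1.5,0,0,0]}}

```text
time: 6.2
tcp_pos: [0.5896, -0.1587, 0.1537]
ee_rot: [-3.139, -0.001, 1.571]
ft_force: [-0.1, 0.7, -2.3]
width: 0.0471
grip_force: 41.9
```

Request:
{"api": "send_rows", "payload": {"series": [0,0,1.5,0,0,0,0,0,1.2,0,0,0,0,0,1,0,0,0,0,0,0.5,0,0,0,0,0,0,0,0,0,0,0,0,0,0,0,0,0,0,0,0,0,0,0,0,0,0,0]}}

```text
time: 6.87
tcp_pos: [0.5906, -0.159, 0.1152]
ee_rot: [3.14, 0.001, 1.571]
ft_force: [-0.8, -0.1, -2.5]
width: 0.0467
grip_force: 41.9
```

Request:
{"api": "send_rows", "payload": {"series": [0,0,0.2,0,0,0,0,0,0.2,0,0,0,0,0,0.1,0,0,0,0,0,0.1,0,0,0,0,0,0,0,0,0,0,0,0,0,0,0,0,0,0,0,0,0,0,0,0,0,0,0]}}

```text
time: 7.53
tcp_pos: [0.59, -0.1588, 0.1083]
ee_rot: [3.142, 0.0, 1.571]
ft_force: [0.6, -0.2, -2.1]
width: 0.0472
grip_force: 41.9
```

Run:
```python
from h import *
s=arm.observe();print(s["ft_force"],s["ft_torque"],s["tcp_pos"])
```

```text
[ 0.64765868 -0.17093453 -2.06571864] [-0.0195664  -0.01512049  0.04598399] [ 0.58997269 -0.15875717  0.10832452]
```

Lower by 2 mm more, release, and rise.

Request:
{"api": "send_rows", "payload": {"series": [0,0,0.1,0,0,0,0,0,0.1,0,0,0,0,0,0,0,0,0,0,0,0,0,0,0,0,0,0,0,0,0,0,0,0,0,0,0,0,0,0,0,0,0,0,0,0,0,0,0]}}

```text
time: 8.2
tcp_pos: [0.5902, -0.159, 0.1079]
ee_rot: [3.14, 0.001, 1.571]
ft_force: [-2.7, 0.5, 6.7]
width: 0.0466
grip_force: 42.8
```

Request:
{"api": "send_rows", "payload": {"series": [0,0,0,0,0,0,0,0,0,0,0,0,0,0,0,0,0,0,0,0,0,0,0,0,0,0,0,0,0,0,0,0,0,0,0,0,0,0,-1,0,0,0,0,0,-2,0,0,0], "gripper": -1}}

```text
time: 8.87
tcp_pos: [0.5879, -0.1581, 0.1345]
ee_rot: [-3.136, -0.002, 1.571]
ft_force: [0.2, -0.4, -0.7]
width: 0.0854
grip_force: 0.0
```

Request:
{"api": "send_rows", "payload": {"series": [0,0,-2.5,0,0,0,0,0,-3,0,0,0,0,0,-3,0,0,0,0,0,-3,0,0,0,3.5,0,0,0,0,0,3.5,-1,0,0,0,0,3.5,-3,0,0,0,0,2,-3,0,0,0,0]}}

```text
time: 9.53
tcp_pos: [0.523, -0.0347, 0.252]
ee_rot: [3.14, -0.001, 1.572]
ft_force: [-0.2, -0.1, -0.1]
width: 0.0854
grip_force: 0.0
```

Request:
{"api": "send_rows", "payload": {"series": [0.8,-2.1,0,0,0,0,0.8,-2.1,0,0,0,0,0.7,-2,0,0,0,0,0,0,3,0,0,0,0,0,3,0,0,0,0,0,3,0,0,0,0,0,2,0,0,0,0,0,0,0,0,0]}}

```text
time: 10.2
tcp_pos: [0.4576, -0.0137, 0.1384]
ee_rot: [-3.134, -0.001, 1.571]
ft_force: [-0.6, 0.7, 0.3]
width: 0.0856
grip_force: 0.0
```

Run:
```python
from wm import *
f=arm.grab_frame("wrist");W,R,o=pts(f)
ok=(abs(W[...,0]-.458)<.03)&(abs(W[...,1]+.0115)<.03)
q=W[ok&(W[...,2]>.075)&(W[...,2]<.1)];print("shaker",len(q),q.mean(0),cv2.minEnclosingCircle(q[:,:2].astype(np.float32)))
ok=(abs(W[...,0]-.59)<.035)&(abs(W[...,1]+.159)<.035)
q=W[ok&(W[...,2]>.1)&(W[...,2]<.17)];print("mill",len(q),q.mean(0) if len(q) else 0)
cv2.imwrite("pics/w2.png",f["img"][:,:,::-1])
```

```text
shaker 1989 [ 0.4554624  -0.00659439  0.08520048] ((0.4553971588611603, -0.009818190708756447), 0.01734401471912861)
mill 340 [ 0.5813551  -0.13616146  0.11100823]
```

View pics/w2.png

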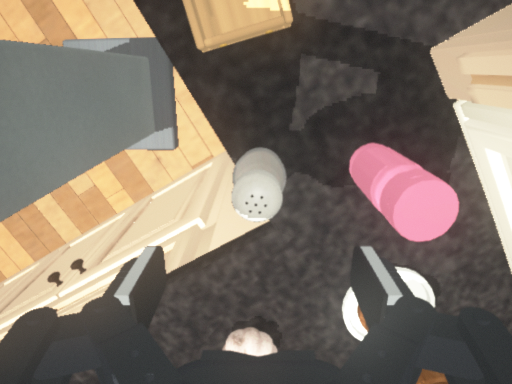

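The shaker is at (259,185), centred between the fingers. The pink jar is clear to the right, and the mill is standing on the dish at (385,300).

Request:
{"api": "send_rows", "payload": {"series": [0.1,-0.1,2.5,0,0,0,0,0,2.5,0,0,0,0,0,2.5,0,0,0,0,0,2,0,0,0,0,0,1,0,0,0,0,0,0,0,0,0,0,0,0,0,0,0,0,0,0,0,0,0]}}

```text
time: 10.92
tcp_pos: [0.4617, -0.0133, 0.0379]
ee_rot: [3.138, 0.0, 1.571]
ft_force: [-0.5, -0.3, 0.6]
width: 0.0856
grip_force: 0.0
```

Request:
{"api": "send_rows", "payload": {"series": [0,0,0,0,0,0,0,0,0,0,0,0,0,0,0,0,0,0,0,0,0,0,0,0,0,0,0,0,0,0,0,0,0,0,0,0,0,0,0,0,0,0,0,0,0,0,0,0], "gripper": 1, "grip_force": 40}}

```text
time: 11.58
tcp_pos: [0.4601, -0.0132, 0.0372]
ee_rot: [3.141, 0.0, 1.571]
ft_force: [-1.0, -0.5, 7.4]
width: 0.037
grip_force: 39.2
```

Request:
{"api": "send_rows", "payload": {"series": [0,0,-1.5,0,0,0,0,0,-2.5,0,0,0,0,0,-2.5,0,0,0,0,0,-2.5,0,0,0,0,0,-1,0,0,0,0,0,0,0,0,0,0,0,0,0,0,0,0,0,0,0,0,0]}}

```text
time: 12.25
tcp_pos: [0.4588, -0.013, 0.1355]
ee_rot: [-3.14, -0.0, 1.571]
ft_force: [-0.2, -0.0, -0.9]
width: 0.0367
grip_force: 40.2
```

Run:
```python
from h import *
f=arm.grab_frame("side");g=arm.grab_frame("wrist");s=arm.observe();print(s["width"],s["tcp_pos"],s["ft_force"])
a=cv2.resize(f["img"][110:270,190:330,::-1],(420,480));b=g["img"][:,100:420,::-1];b=cv2.resize(b,(375,480))
cv2.imwrite("pics/c1.png",np.hstack([a,b]))
```

```text
0.03701375914578357 [ 0.45861396 -0.01294752  0.13503116] [-0.21591444 -1.22278253 -1.89051582]
```

View pics/c1.png

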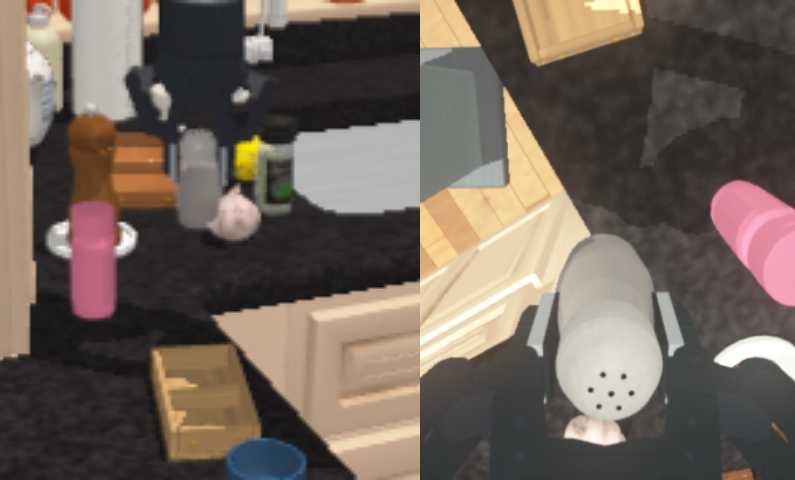

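Run:
```python
from wm import *
f=arm.grab_frame("wrist");W,R,o=pts(f)
ok=(abs(W[...,0]-.458)<.03)&(abs(W[...,1]+.0115)<.06)
for a,b in((.17,.2),(.14,.165),(.12,.14),(.1,.12)):
    q=W[ok&(W[...,2]>a)&(W[...,2]<b)&(f["img"].max(-1)>70)]
    if len(q)>5: print(a,b,len(q),q.mean(0),q.min(0),q.max(0),cv2.minEnclosingCircle(q[:,:2].astype(np.float32)))
```

```text
0.17 0.2 8465 [ 0.45987362 -0.00238649  0.18206937] [ 0.42802613 -0.02384045  0.17001067] [0.48798925 0.0090574  0.19670687] ((0.4580620229244232, -0.002293416066095233), 0.03011457622051239)
0.14 0.165 3855 [0.45581455 0.00148563 0.15297796] [ 0.42801152 -0.02354862  0.1400015 ] [0.48796852 0.01048546 0.1649988 ] ((0.45797020196914673, -0.005680064670741558), 0.03004278801381588)
0.12 0.14 1285 [0.45724571 0.00697589 0.1321328 ] [ 0.43648506 -0.00572831  0.12015686] [0.4783246  0.01143089 0.13999902] ((0.45740482211112976, -0.005163112655282021), 0.021027402952313423)
0.1 0.12 366 [0.45603729 0.00718676 0.1111816 ] [4.40053426e-01 1.31754372e-04 1.00728966e-01] [0.47302225 0.01059939 0.11998125] ((0.4565378427505493, 0.001998725812882185), 0.01660708338022232)
```

Request:
{"api": "send_rows", "payload": {"series": [3.4,-0.6,0,0,0,0,3.4,-0.6,0,0,0,0,3.4,-0.6,0,0,0,0,3.4,-0.6,0,0,0,0,3.4,-0.6,0,0,0,0,3.3,-0.6,0,0,0,0,0,0,2,0,0,0,0,0,2,0,0,0]}}

```text
time: 13.07
tcp_pos: [0.4243, 0.1924, 0.096]
ee_rot: [3.139, -0.001, 1.575]
ft_force: [-0.2, -1.3, -0.9]
width: 0.0368
grip_force: 40.2
```

Run:
```python
from wm import *
f=arm.grab_frame("side");W,R,o=pts(f);s=arm.observe();print(s["tcp_pos"])
g=arm.grab_frame("wrist");
cv2.imwrite("pics/c2.png",np.hstack([cv2.resize(f["img"][150:310,190:330,::-1],(420,480)),cv2.resize(g["img"][:,100:420,::-1],(375,480))]))
H,S,V=masks(f)
m=(abs(W[...,0]-.43)<.06)&(abs(W[...,1]-.16)<.09)&(W[...,2]>.023)&(W[...,2]<.034)&(S>50)&(H<25)
b=cv2.minAreaRect(W[m][:,:2].astype(np.float32));print("caddy rim side",m.sum(),b)
W,_,_=pts(g);H,S,V=masks(g)
m=(abs(W[...,0]-.43)<.06)&(abs(W[...,1]-.16)<.09)&(W[...,2]>.023)&(W[...,2]<.034)&(S>50)&(H<25)
if m.sum():b=cv2.minAreaRect(W[m][:,:2].astype(np.float32));print("caddy rim wrist",m.sum(),b)
```

```text
[0.42109472 0.19039442 0.09218324]
caddy rim side 291 ((0.42887288331985474, 0.16274169087409973), (0.07140853255987167, 0.14101992547512054), 15.574511528015137)
caddy rim wrist 2710 ((0.4279516339302063, 0.1618485152721405), (0.07212250679731369, 0.13801641762256622), 15.481072425842285)
```

View pics/c2.png

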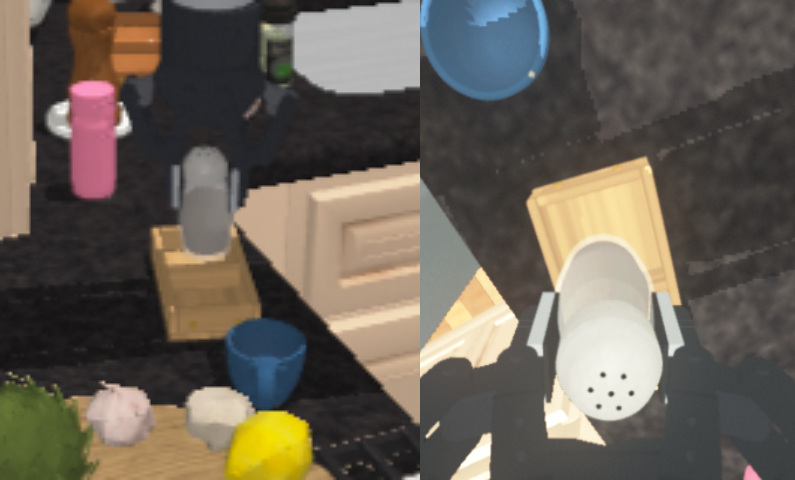

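The shaker is over the caddy's far bay (right half: shaker (605,330), bay (600,220)). Caddy estimates agree to about 2 mm, so I'll lower it.

Request:
{"api": "send_rows", "payload": {"series": [0.2,-0.1,1,0,0,0,0,0,1,0,0,0,0,0,1,0,0,0,0,0,1,0,0,0,0,0,0.6,0,0,0,0,0,0.4,0,0,0,0,0,0,0,0,0,0,0,0,0,0,0]}}

```text
time: 13.83
tcp_pos: [0.423, 0.1918, 0.0464]
ee_rot: [-3.141, 0.0, 1.57]
ft_force: [0.8, -0.3, -1.7]
width: 0.037
grip_force: 40.2
```

Request:
{"api": "send_rows", "payload": {"series": [0,0,0.2,0,0,0,0,0,0.1,0,0,0,0,0,0,0,0,0,0,0,0,0,0,0,0,0,0,0,0,0,0,0,0,0,0,0,0,0,0,0,0,0,0,0,0,0,0,0]}}

```text
time: 14.5
tcp_pos: [0.4229, 0.192, 0.0434]
ee_rot: [3.141, -0.0, 1.571]
ft_force: [-1.2, -0.1, -1.0]
width: 0.0369
grip_force: 40.3
```

Request:
{"api": "send_rows", "payload": {"series": [0,0,0.1,0,0,0,0,0,0,0,0,0,0,0,0,0,0,0,0,0,0,0,0,0,0,0,0,0,0,0,0,0,0,0,0,0,0,0,0,0,0,0,0,0,0,0,0,0]}}

```text
time: 15.17
tcp_pos: [0.423, 0.1919, 0.0432]
ee_rot: [3.141, -0.0, 1.571]
ft_force: [-2.1, 0.7, 8.8]
width: 0.0372
grip_force: 41.7
```

Request:
{"api": "send_rows", "payload": {"series": [0,0,0,0,0,0,0,0,0,0,0,0,0,0,0,0,0,0,0,0,0,0,0,0,0,0,0,0,0,0,0,0,0,0,0,0,0,0,-1,0,0,0,0,0,-2,0,0,0], "gripper": -1}}

```text
time: 15.83
tcp_pos: [0.4209, 0.1912, 0.0708]
ee_rot: [-3.136, 0.002, 1.571]
ft_force: [0.3, -0.2, -0.3]
width: 0.0852
grip_force: 0.0
```

Request:
{"api": "send_rows", "payload": {"series": [0,0,-3,0,0,0,0,0,-3.5,0,0,0,0,0,-3.5,0,0,0,0,0,-3,0,0,0,-3.5,0.2,0,0,0,0,-3.5,0.2,0,0,0,0,-3.5,0.2,0,0,0,0,-3.5,0.2,0,0,0,0]}}

```text
time: 16.5
tcp_pos: [0.4306, 0.0508, 0.2026]
ee_rot: [3.141, 0.0, 1.572]
ft_force: [-0.5, -0.9, -0.5]
width: 0.0853
grip_force: 0.0
```

Request:
{"api": "send_rows", "payload": {"series": [-4,0,0,0,0,0,-4,0,0,0,0,0,-4,0,0,0,0,0,-4,0,0,0,0,0,-4,0,0,0,0,0,-4,0,0,0,0,0,-4,0,0,0,0,0,-4,0,0,0,0,0]}}

```text
time: 17.17
tcp_pos: [0.4301, -0.27, 0.2022]
ee_rot: [-3.142, -0.0, 1.57]
ft_force: [0.5, 0.2, 0.4]
width: 0.0853
grip_force: 0.0
```

Request:
{"api": "send_rows", "payload": {"series": [-1,-1,0,0,0,0,-1.1,-0.9,0,0,0,0,0,0,2.5,0,0,0,0,0,2.5,0,0,0,0,0,0,0,0,0,0,0,0,0,0,0,0,0,0,0,0,0,0,0,0,0,0,0]}}

```text
time: 17.83
tcp_pos: [0.4128, -0.2896, 0.1536]
ee_rot: [3.14, 0.002, 1.571]
ft_force: [-0.3, -0.2, 0.7]
width: 0.0851
grip_force: 0.0
```

Run:
```python
from wm import *
f=arm.grab_frame("wrist");W,R,o=pts(f);s=arm.observe();print(s["tcp_pos"])
ok=(abs(W[...,0]-.411)<.03)&(abs(W[...,1]+.291)<.03)
q=W[ok&(W[...,2]>.098)&(W[...,2]<.115)];print("jar",len(q),q.mean(0),cv2.minEnclosingCircle(q[:,:2].astype(np.float32)))
g=arm.grab_frame("top");W,_,_=pts(g)
for n,x,y,r,a,b in(("mill",.59,-.159,.04,.115,.16),("shaker",.42,.193,.03,.075,.11)):
    q=W[(abs(W[...,0]-x)<r)&(abs(W[...,1]-y)<r)&(W[...,2]>a)&(W[...,2]<b)];print(n,len(q),q.mean(0),cv2.minEnclosingCircle(q[:,:2].astype(np.float32)))
```

```text
[ 0.41283391 -0.28959634  0.15372635]
jar 3044 [ 0.41000469 -0.2887269   0.10554697] ((0.40992191433906555, -0.29047220945358276), 0.020546410232782364)
mill 275 [ 0.58409862 -0.15828832  0.1386843 ] ((0.5880187153816223, -0.1591155081987381), 0.02526361681520939)
shaker 129 [0.42205435 0.19175168 0.09072766] ((0.4233599603176117, 0.19338881969451904), 0.01773390732705593)
```

Request:
{"api": "send_rows", "payload": {"series": [-0.1,-0.2,2.5,0,0,0,0,0,2.5,0,0,0,0,0,2.5,0,0,0,0,0,2,0,0,0,0,0,0.7,0,0,0,0,0,0,0,0,0,0,0,0,0,0,0,0,0,0,0,0,0]}}

```text
time: 18.6
tcp_pos: [0.4109, -0.2909, 0.0517]
ee_rot: [3.139, 0.002, 1.571]
ft_force: [0.2, -0.5, 0.3]
width: 0.0852
grip_force: 0.0
```

Request:
{"api": "send_rows", "payload": {"series": [0,0,0,0,0,0,0,0,0,0,0,0,0,0,0,0,0,0,0,0,0,0,0,0,0,0,0,0,0,0,0,0,0,0,0,0,0,0,0,0,0,0,0,0,0,0,0,0], "gripper": 1, "grip_force": 40}}

```text
time: 19.27
tcp_pos: [0.4102, -0.2904, 0.051]
ee_rot: [3.141, 0.001, 1.571]
ft_force: [-0.7, 0.7, 6.0]
width: 0.0403
grip_force: 39.7
```

Request:
{"api": "send_rows", "payload": {"series": [0,0,-1.5,0,0,0,0,0,-2.5,0,0,0,0,0,-3,0,0,0,0,0,-3,0,0,0,0,0,-2,0,0,0,0,0,0,0,0,0,0,0,0,0,0,0,0,0,0,0,0,0]}}

```text
time: 19.93
tcp_pos: [0.409, -0.2894, 0.1693]
ee_rot: [-3.14, -0.001, 1.571]
ft_force: [-0.7, -0.3, -1.5]
width: 0.0401
grip_force: 40.6
```

Request:
{"api": "send_rows", "payload": {"series": [3.8,0.3,0,0,0,0,3.8,0.3,0,0,0,0,3.8,0.3,0,0,0,0,3.8,0.3,0,0,0,0,3.8,0.3,0,0,0,0,3.8,0.3,0,0,0,0,3.8,0.3,0,0,0,0,3.8,0.3,0,0,0,0]}}

```text
time: 20.6
tcp_pos: [0.432, 0.0158, 0.1685]
ee_rot: [-3.137, -0.0, 1.57]
ft_force: [0.2, -0.3, -0.2]
width: 0.0399
grip_force: 40.6
```

Request:
{"api": "send_rows", "payload": {"series": [3.8,0.2,0,0,0,0,3.8,0.2,0,0,0,0,3.8,0.1,0,0,0,0,0,0,2,0,0,0,0,0,2,0,0,0,0,0,1,0,0,0,0,0,0,0,0,0,0,0,0,0,0,0]}}

```text
time: 21.27
tcp_pos: [0.437, 0.1277, 0.1185]
ee_rot: [-3.137, 0.001, 1.571]
ft_force: [-0.2, 0.6, -0.6]
width: 0.0402
grip_force: 40.6
```

Run:
```python
from wm import *
s=arm.observe();print(s["tcp_pos"],s["ee_rot"])
g=arm.grab_frame("wrist");W,_,_=pts(g);H,S,V=masks(g)
q=W[(abs(W[...,0]-.438)<.035)&(abs(W[...,1]-.13)<.04)&(W[...,2]>.08)&(W[...,2]<.24)]
for a,b in((.165,.19),(.13,.15),(.1,.12),(.075,.1)):
    p=q[(q[:,2]>a)&(q[:,2]<b)]
    if len(p)>5:print(a,len(p),p.mean(0).round(4),"x",p[:,0].min().round(3),p[:,0].max().round(3),"ymax",np.percentile(p[:,1],99).round(4))
m=(abs(W[...,0]-.43)<.06)&(abs(W[...,1]-.16)<.09)&(W[...,2]>.023)&(W[...,2]<.034)&(S>50)&(H<25)
if m.sum():print("rim",m.sum(),cv2.minAreaRect(W[m][:,:2].astype(np.float32)))
```

```text
[0.43701732 0.12765968 0.11847441] [-3.13655650e+00  1.00744509e-03  1.57089237e+00]
0.165 11734 [0.4378 0.1361 0.1738] x 0.403 0.473 ymax 0.1472
0.13 3803 [0.4366 0.1406 0.1404] x 0.403 0.471 ymax 0.148
0.1 1080 [0.4368 0.1444 0.1105] x 0.417 0.457 ymax 0.1484
0.075 727 [0.4373 0.1443 0.091 ] x 0.417 0.457 ymax 0.1483
rim 4155 ((0.4279203414916992, 0.1619170606136322), (0.07221560180187225, 0.13746172189712524), 15.30935001373291)
```

Request:
{"api": "send_rows", "payload": {"series": [0.2,0,1.5,0,0,0,0,0,1.5,0,0,0,0,0,1.2,0,0,0,0,0,0.8,0,0,0,0,0,0.5,0,0,0,0,0,0.3,0,0,0,0,0,0,0,0,0,0,0,0,0,0,0]}}

```text
time: 21.98
tcp_pos: [0.4392, 0.1299, 0.0627]
ee_rot: [3.141, -0.0, 1.57]
ft_force: [-0.2, -1.1, -1.7]
width: 0.0401
grip_force: 40.6
```

Request:
{"api": "send_rows", "payload": {"series": [0,0,0.2,0,0,0,0,0,0.2,0,0,0,0,0,0.1,0,0,0,0,0,0,0,0,0,0,0,0,0,0,0,0,0,0,0,0,0,0,0,0,0,0,0,0,0,0,0,0,0]}}

```text
time: 22.65
tcp_pos: [0.4389, 0.1299, 0.0573]
ee_rot: [3.142, -0.0, 1.571]
ft_force: [-0.2, -0.3, -1.7]
width: 0.04
grip_force: 40.6
```

Touching down: 1 mm more, release, rise. Then go across to the garlic, stopping above it.

Request:
{"api": "send_rows", "payload": {"series": [0,0,0.1,0,0,0,0,0,0,0,0,0,0,0,0,0,0,0,0,0,0,0,0,0,0,0,0,0,0,0,0,0,0,0,0,0,0,0,0,0,0,0,0,0,0,0,0,0]}}

```text
time: 23.32
tcp_pos: [0.439, 0.13, 0.057]
ee_rot: [3.141, -0.0, 1.571]
ft_force: [-1.7, -0.0, 7.0]
width: 0.0398
grip_force: 41.1
```

Request:
{"api": "send_rows", "payload": {"series": [0,0,0,0,0,0,0,0,0,0,0,0,0,0,0,0,0,0,0,0,0,0,0,0,0,0,0,0,0,0,0,0,0,0,0,0,0,0,-1,0,0,0,0,0,-2,0,0,0], "gripper": -1}}

```text
time: 23.98
tcp_pos: [0.4368, 0.1295, 0.0848]
ee_rot: [-3.136, 0.001, 1.571]
ft_force: [-0.0, -0.4, -0.5]
width: 0.0855
grip_force: 0.0
```

Request:
{"api": "send_rows", "payload": {"series": [0,0,-3,0,0,0,0,0,-3,0,0,0,0,0,-3,0,0,0,-3.5,0,-1,0,0,0,-4,0,0,0,0,0,-4,0,0,0,0,0,-4,0,0,0,0,0,-4,0,0,0,0,0]}}

```text
time: 24.65
tcp_pos: [0.4384, -0.0666, 0.1866]
ee_rot: [3.141, 0.0, 1.572]
ft_force: [1.3, 0.0, 0.7]
width: 0.0856
grip_force: 0.0
```

Request:
{"api": "send_rows", "payload": {"series": [-3.5,0.2,0,0,0,0,-3.5,0.2,0,0,0,0,-3.5,0.2,0,0,0,0,-3.5,0.2,0,0,0,0,0,0,1,0,0,0,0,0,0,0,0,0,0,0,0,0,0,0,0,0,0,0,0,0]}}

```text
time: 25.32
tcp_pos: [0.4462, -0.2038, 0.176]
ee_rot: [-3.14, -0.001, 1.571]
ft_force: [-0.0, 0.4, 0.6]
width: 0.0854
grip_force: 0.0
```

Run:
```python
from wm import *
s=arm.observe();print(s["tcp_pos"],s["ee_rot"])
f=arm.grab_frame("wrist");np.savez("w2.npz",**{k:np.array(v) for k,v in f.items()});W,_,_=pts(f)
ok=(abs(W[...,0]-.447)<.045)&(abs(W[...,1]+.206)<.045)&(W[...,2]<.07)
for a,b in((.015,.035),(.035,.05),(.05,.065)):
    q=W[ok&(W[...,2]>a)&(W[...,2]<b)];print("garlic",a,len(q),q.mean(0),cv2.minEnclosingCircle(q[:,:2].astype(np.float32)))
H,S,V=masks(f);yy,xx=np.where((H>18)&(H<35)&(S>110)&(V>60));print("yellow",len(xx),xx.mean(),yy.mean(),yy.max())
g=arm.grab_frame("top");W,_,_=pts(g)
for n,x,y,r,a,b in(("jar",.438,.13,.03,.1,.125),("shaker",.42,.193,.03,.075,.11)):
    q=W[(abs(W[...,0]-x)<r)&(abs(W[...,1]-y)<r)&(W[...,2]>a)&(W[...,2]<b)];print(n,len(q),q.mean(0),cv2.minEnclosingCircle(q[:,:2].astype(np.float32)))
```

```text
[ 0.44615073 -0.20381381  0.17601625] [-3.14026169e+00 -1.20006062e-03  1.57143016e+00]
garlic 0.015 712 [ 0.44749023 -0.19495039  0.03023151] ((0.44690293073654175, -0.20502987504005432), 0.029784057289361954)
garlic 0.035 1934 [ 0.44640279 -0.20172427  0.0415009 ] ((0.44637250900268555, -0.20437942445278168), 0.025541523471474648)
garlic 0.05 200 [ 0.44479265 -0.20644326  0.05371878] ((0.4458262622356415, -0.20629096031188965), 0.008556483313441277)
yellow 3189 328.67481969269363 298.9322671683913 351
jar 186 [0.44059175 0.12678824 0.1113779 ] ((0.44147342443466187, 0.12728425860404968), 0.020463239401578903)
shaker 129 [0.42200051 0.1919297  0.09120452] ((0.42326605319976807, 0.19342908263206482), 0.01745990477502346)
```

Request:
{"api": "send_rows", "payload": {"series": [-0.1,0.1,3,0,0,0,0,0,3,0,0,0,0,0,3,0,0,0,0,0,3,0,0,0,0,0,2.5,0,0,0,0,0,1.5,0,0,0,0,0,0.8,0,0,0,0,0,0,0,0,0]}}

```text
time: 26.08
tcp_pos: [0.4471, -0.2047, 0.0071]
ee_rot: [-3.139, -0.002, 1.572]
ft_force: [-0.9, 0.8, 0.8]
width: 0.0853
grip_force: 0.0
```

Request:
{"api": "send_rows", "payload": {"series": [0,0,0,0,0,0,0,0,0,0,0,0,0,0,0,0,0,0,0,0,0,0,0,0,0,0,0,0,0,0,0,0,0,0,0,0,0,0,0,0,0,0,0,0,0,0,0,0], "gripper": 1, "grip_force": 25}}

```text
time: 26.75
tcp_pos: [0.4489, -0.2064, 0.0101]
ee_rot: [3.139, 0.001, 1.57]
ft_force: [-0.6, 1.1, 6.1]
width: 0.0569
grip_force: 25.8
```

Request:
{"api": "send_rows", "payload": {"series": [0,0,-1,0,0,0,0,0,-2,0,0,0,0,0,-2.5,0,0,0,0,0,-2.5,0,0,0,0,0,-1,0,0,0,0,0,0,0,0,0,0,0,0,0,0,0,0,0,0,0,0,0]}}

```text
time: 27.42
tcp_pos: [0.4473, -0.2058, 0.0981]
ee_rot: [-3.141, -0.0, 1.571]
ft_force: [-0.5, -0.3, 0.1]
width: 0.0568
grip_force: 26.9
```

Request:
{"api": "send_rows", "payload": {"series": [-2.7,2.9,0,0,0,0,-2.8,2.9,0,0,0,0,-2.7,2.9,0,0,0,0,-2.8,2.9,0,0,0,0,0,0,2,0,0,0,0,0,2,0,0,0,0,0,1.5,0,0,0,0,0,1,0,0,0]}}

```text
time: 28.08
tcp_pos: [0.5617, -0.315, 0.0293]
ee_rot: [-3.136, -0.003, 1.57]
ft_force: [-0.5, 0.1, -0.7]
width: 0.0567
grip_force: 26.9
```

Request:
{"api": "send_rows", "payload": {"series": [0,0,0.4,0,0,0,0,0,0,0,0,0,0,0,0,0,0,0,0,0,0,0,0,0,0,0,0,0,0,0,0,0,0,0,0,0,0,0,0,0,0,0,0,0,0,0,0,0]}}

```text
time: 28.75
tcp_pos: [0.564, -0.3162, 0.03]
ee_rot: [3.141, 0.001, 1.571]
ft_force: [0.4, -0.5, 0.5]
width: 0.0567
grip_force: 26.9
```

Run:
```python
from wm import *
s=arm.observe();print(s["tcp_pos"],s["width"],s["ft_force"])
f=arm.grab_frame("wrist");cv2.imwrite("pics/w3.png",f["img"][:,:,::-1])
H,S,V=masks(f);W,_,_=pts(f)
```

```text
[ 0.56401552 -0.31623709  0.02995926] 0.05669069847217929 [ 0.39429701 -0.48492906  0.5001232 ]
```

View pics/w3.png

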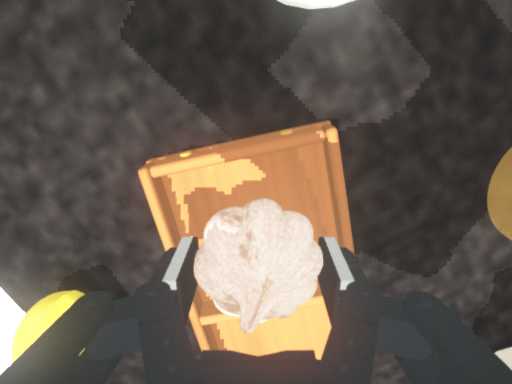

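Garlic at (258,265) sits over the + compartment, whose divider is at row ≈310. I'll release it and go to look at the lemon.

Request:
{"api": "send_rows", "payload": {"series": [0,0,0,0,0,0,0,0,0,0,0,0,0,0,0,0,0,0,0,0,0,0,0,0,0,0,0,0,0,0,0,0,0,0,0,0,0,0,-1,0,0,0,0,0,-2,0,0,0], "gripper": -1}}

```text
time: 29.47
tcp_pos: [0.5619, -0.3149, 0.0574]
ee_rot: [-3.137, -0.003, 1.571]
ft_force: [-0.4, 0.4, -0.1]
width: 0.0855
grip_force: 0.0
```

Request:
{"api": "send_rows", "payload": {"series": [0,0,-3,0,0,0,0,0,-3,0,0,0,0,0,-3,0,0,0,0,0,-3,0,0,0,-2.3,-3.9,0,0,0,0,-2.3,-3.9,0,0,0,0,-2.3,-3.8,0,0,0,0,0,0,0,0,0,0]}}

```text
time: 30.13
tcp_pos: [0.4501, -0.3829, 0.1804]
ee_rot: [-3.138, 0.002, 1.567]
ft_force: [0.1, 1.1, 0.2]
width: 0.0854
grip_force: 0.0
```

Run:
```python
from wm import *
s=arm.observe();print(s["tcp_pos"])
f=arm.grab_frame("wrist");cv2.imwrite("pics/w4.png",f["img"][:,:,::-1])
H,S,V=masks(f);W,_,_=pts(f)
m=(H>18)&(H<35)&(S>110)&(V>60)
yy,xx=np.where(m);print(len(xx),xx.mean(),yy.mean(),xx.min(),xx.max(),yy.min(),yy.max())
blobw(f,"lemon",int(xx.mean()),int(yy.mean()),110,m,.026)
q=W[m&(W[...,2]>.026)&(W[...,2]<.07)];c,e=np.linalg.eigh(np.cov(q[:,:2].T));print("pts>26mm",len(q),q.mean(0),np.degrees(np.arctan2(e[1,1],e[0,1]))%180,np.sqrt(c),cv2.minAreaRect(q[:,:2].astype(np.float32)),q[:,2].max())
```

```text
[ 0.4501453  -0.38290405  0.18040813]
3318 257.27606992163953 163.97588908981314 227 404 26 201
lemon 3309 rect [ 0.4477 -0.3842] [0.0586 0.0648] dir 108.2 pca 72.1 mec 0.4477 -0.3828 0.0388 mean [ 0.4481 -0.3831]
pts>26mm 3195 [ 0.44785746 -0.37783378  0.04373382] 69.45002890970807 [0.01216271 0.01675892] ((0.4477780759334564, -0.3823011517524719), (0.05653853341937065, 0.06054438650608063), 20.162734985351562) 0.05395498688858452
```

View pics/w4.png

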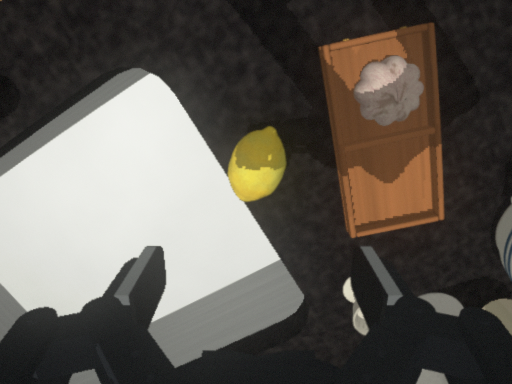

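Garlic rests in the + compartment at (388,90). The lemon lies from tip (272,128) to tip (243,200), so its axis is about 69°; I turn 21° and descend.

Request:
{"api": "send_rows", "payload": {"series": [0,-0.2,0,0,0,0,0,0,0,0,0,7,0,0,0,0,0,7,0,0,0,0,0,7,0,0,3,0,0,0,0,0,3,0,0,0,0,0,3,0,0,0,0,0,2,0,0,0]}}

```text
time: 30.85
tcp_pos: [0.4549, -0.3782, 0.0671]
ee_rot: [-3.14, -0.001, 1.206]
ft_force: [-0.5, 0.9, 0.2]
width: 0.0856
grip_force: 0.0
```

Request:
{"api": "send_rows", "payload": {"series": [0,0,2,0,0,0,0,0,2,0,0,0,0,0,1.2,0,0,0,0,0,0.8,0,0,0,0,0,0,0,0,0,0,0,0,0,0,0,0,0,0,0,0,0,0,0,0,0,0,0]}}

```text
time: 31.52
tcp_pos: [0.4553, -0.3805, 0.0105]
ee_rot: [3.139, 0.001, 1.204]
ft_force: [-0.1, 0.6, 0.6]
width: 0.0852
grip_force: 0.0
```

Request:
{"api": "send_rows", "payload": {"series": [0,0,0,0,0,0,0,0,0,0,0,0,0,0,0,0,0,0,0,0,0,0,0,0,0,0,0,0,0,0,0,0,0,0,0,0,0,0,0,0,0,0,0,0,0,0,0,0], "gripper": 1, "grip_force": 30}}

```text
time: 32.18
tcp_pos: [0.4544, -0.3802, 0.0102]
ee_rot: [3.141, 0.0, 1.204]
ft_force: [-1.0, 0.7, 4.8]
width: 0.0487
grip_force: 30.3
```

Request:
{"api": "send_rows", "payload": {"series": [0,0,-0.5,0,0,0,0,0,-1,0,0,0,0,0,-2,0,0,0,0,0,-2.5,0,0,0,0,0,-2,0,0,0,0,0,-1,0,0,0,0,0,0,0,0,0,0,0,0,0,0,0]}}

```text
time: 32.85
tcp_pos: [0.4545, -0.3801, 0.0998]
ee_rot: [3.14, 0.0, 1.204]
ft_force: [0.4, -0.0, -1.6]
width: 0.0485
grip_force: 31.1
```

Request:
{"api": "send_rows", "payload": {"series": [0.5,3.2,0,0,0,0,0.6,3.2,0,0,0,0,0.5,3.3,0,0,0,0,0.6,3.2,0,0,0,0,0,0,0,0,0,-7,0,0,0,0,0,-7,0,0,0,0,0,-7,0,0,0,0,0,-7]}}

```text
time: 33.52
tcp_pos: [0.5817, -0.4046, 0.0963]
ee_rot: [-3.138, -0.003, 1.699]
ft_force: [0.3, -0.7, -0.6]
width: 0.0487
grip_force: 31.3
```

Request:
{"api": "send_rows", "payload": {"series": [0,0,0,0,0,-5,0,0,2,0,0,0,0,0,2,0,0,0,0,0,1,0,0,0,0,0,0,0,0,0,0,0,0,0,0,0,0,0,0,0,0,0,0,0,0,0,0,0]}}

```text
time: 34.18
tcp_pos: [0.5834, -0.4063, 0.0503]
ee_rot: [3.14, 0.002, 1.78]
ft_force: [0.1, 0.6, -1.3]
width: 0.0485
grip_force: 31.4
```

Run:
```python
from wm import *
s=arm.observe();print(s["tcp_pos"],s["ee_rot"])
f=arm.grab_frame("wrist");cv2.imwrite("pics/w5.png",f["img"][:,:,::-1])
```

```text
[ 0.58340391 -0.40630996  0.05034479] [3.14030440e+00 1.54890324e-03 1.78007183e+00]
```

View pics/w5.png

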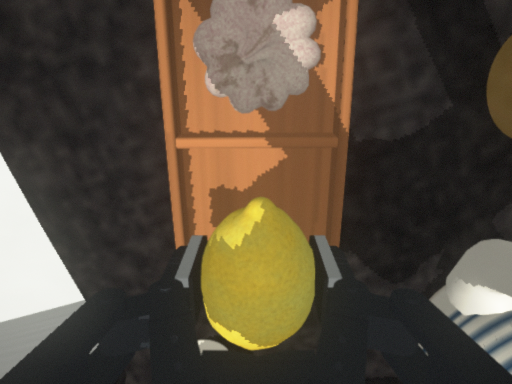

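Run:
```python
from wm import *
f=arm.grab_frame("wrist");H,S,V=masks(f);W,_,_=pts(f)
m=(H>18)&(H<35)&(S>120)&(V>60);m[:190]=0
q=W[m];a=np.radians(102.2);t=np.array([np.cos(a),np.sin(a)]);n=np.array([np.sin(a),-np.cos(a)])
tray=np.array([.5725,-.3605]);d=q[:,:2]-tray
print(len(q),"along tray y",np.percentile(d@t,[0.5,99.5]),"x",np.percentile(d@n,[1,99]),"z",np.percentile(q[:,2],[1,99]))
m=(H<20)&(S>100)&(V>60)&(abs(W[...,2]-.021)<.004);q=W[m];d=q[:,:2]-tray
y=d@t;print("rim x",np.percentile(d@n,[.5,99.5]));print("divider y",np.median(y[(abs(d@n)<.03)&(abs(y)<.02)]),"far",y.max())
```

```text
13602 along tray y [nan nan] x [nan nan] z [nan nan]
rim x [-0.04868344  0.13717449]
divider y 0.0009875102182313228 far 0.07010780586157675
```

Run:
```python
from wm import *
f=arm.grab_frame("wrist");H,S,V=masks(f);W,_,_=pts(f)
m=(H>18)&(H<35)&(S>120)&(V>60);m[:190]=0
q=W[m];q=q[~np.isnan(q[:,0])];a=np.radians(102.2);t=np.array([np.cos(a),np.sin(a)]);n=np.array([np.sin(a),-np.cos(a)])
d=q[:,:2]-np.array([.5725,-.3605])
for z0,z1 in((.04,.05),(.05,.06),(.06,.07),(.07,.1)):
    k=(q[:,2]>z0)&(q[:,2]<z1)
    if k.sum()>9:print(z0,k.sum(),"along y",np.percentile(d[k]@t,[1,99]).round(4),"x",np.percentile(d[k]@n,[1,99]).round(4))
```

```text
0.06 751 along y [-0.0399 -0.0138] x [-0.0234  0.0247]
0.07 12649 along y [-0.0723 -0.0169] x [-0.0225  0.0233]
```

Request:
{"api": "send_rows", "payload": {"series": [0.5,0,1,0,0,0,0,0,0.7,0,0,0,0,0,0.5,0,0,0,0,0,0,0,0,0,0,0,0,0,0,0,0,0,0,0,0,0,0,0,0,0,0,0,0,0,0,0,0,0]}}

```text
time: 35.0
tcp_pos: [0.5819, -0.4011, 0.0276]
ee_rot: [3.141, 0.001, 1.78]
ft_force: [-0.0, -0.0, -0.8]
width: 0.0483
grip_force: 31.3
```

Request:
{"api": "send_rows", "payload": {"series": [0,0,0,0,0,0,0,0,0,0,0,0,0,0,0,0,0,0,0,0,0,0,0,0,0,0,0,0,0,0,0,0,0,0,0,0,0,0,-1,0,0,0,0,0,-2,0,0,0], "gripper": -1}}

```text
time: 35.67
tcp_pos: [0.5797, -0.3994, 0.0551]
ee_rot: [-3.138, -0.005, 1.78]
ft_force: [-0.4, 1.0, 1.1]
width: 0.0855
grip_force: 0.0
```

Request:
{"api": "send_rows", "payload": {"series": [0,0,-3,0,0,0,0,0,-3,0,0,0,0,0,-4,0,0,0,0,0,-4,0,0,0,0,-3,-2,0,0,0,0,-3.5,0,0,0,0,0,-3.5,0,0,0,0,0,0,0,0,0,0]}}

```text
time: 36.33
tcp_pos: [0.4778, -0.4222, 0.2191]
ee_rot: [-3.138, 0.0, 1.777]
ft_force: [-0.5, 0.7, 0.2]
width: 0.0857
grip_force: 0.0
```

Run:
```python
from wm import *
s=arm.observe();print(s["tcp_pos"],s["ft_force"])
f=arm.grab_frame("top");W,_,_=pts(f);H,S,V=masks(f)
m=(H>18)&(H<35)&(S>110)&(V>80)&(abs(W[...,0]-.58)<.08)&(abs(W[...,1]+.4)<.08);q=W[m];print("lemon",len(q),q.mean(0) if len(q) else 0)
for n,x,y,r,a,b in(("mill",.59,-.159,.04,.115,.16),("jar",.438,.13,.03,.1,.125),("shaker",.42,.193,.03,.075,.11),("garlic",.563,-.316,.038,.03,.08)):
    q=W[(abs(W[...,0]-x)<r)&(abs(W[...,1]-y)<r)&(W[...,2]>a)&(W[...,2]<b)];print(n,len(q),q.mean(0),cv2.minEnclosingCircle(q[:,:2].astype(np.float32)))
cv2.imwrite("pics/t2.png",cv2.resize(f["img"][100:250,100:480,::-1],(798,315)))
```

```text
[ 0.47778345 -0.42219455  0.21913187] [-0.52744778  0.66903023  0.20584598]
lemon 363 [ 0.57992947 -0.40377191  0.04709261]
mill 279 [ 0.58392759 -0.15827392  0.13833502] ((0.5873410701751709, -0.15903262794017792), 0.025189068168401718)
jar 185 [0.44046327 0.12669914 0.1115605 ] ((0.4415926933288574, 0.12738001346588135), 0.02064693719148636)
shaker 132 [0.42185998 0.19178528 0.09049315] ((0.42334625124931335, 0.19405755400657654), 0.017787281423807144)
garlic 295 [ 0.55932878 -0.31441726  0.0455757 ] ((0.5623468160629272, -0.31639447808265686), 0.029206516221165657)
```

View pics/t2.png

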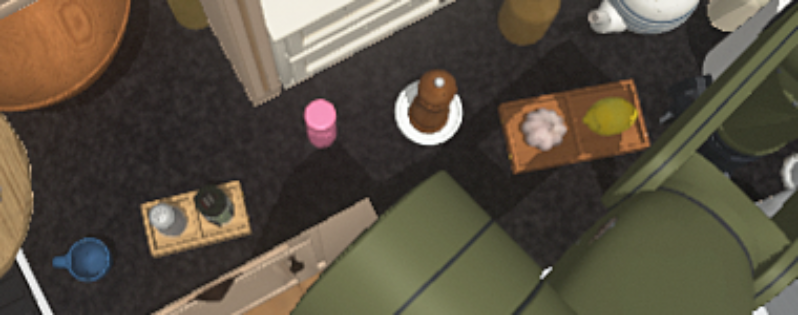

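Everything is in place: shaker (165,217) and jar (213,205) in the caddy, mill (435,100) on the dish, garlic (545,128) and lemon (612,115) in the tray. The mug and oil bottle haven't moved, and the arm is clear.

```bash
python3 -c "
from workcell import arm
print(arm.finish_job())"
```

```text
the job is handed in; nothing more can be done
None
```

The job is handed in, and a last camera check showed all five items in place: jar and shaker upright in the caddy, lemon and garlic in the tray, mill on the dish, mug and oil bottle visibly unmoved; the verdict itself was not returned.

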